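# Put the gem-testing instruments back in their fitted trays

## Robot

A 7-joint arm with a two-finger parallel gripper is mounted at the origin on the work surface. World frame = base frame: x ahead of the robot, y to its left, z up, the work surface at z = 0. Lengths are in m, angles in rad, forces in N, time in s.
With the tool pointing down it reaches from about 0.425 to 0.95 m from the base axis. Payload 4.7 kg.
Tool frame: the origin (TCP) lies on the centre line of the jaws, within the pads' length; the fingertips stand robot.nose_length ahead of it and the grasp point (between the pads) lies 8 mm behind it (robot.nose_length is the distance from the TCP to the fingertips, in m); z points along the fingers, y is the line along which they close (so a half turn about z gives the same grasp; the last joint's range is limited). The gripper opens to 85 mm and grips with 20 to 120 N. Pads are 22 mm wide; open, the fingers measure 114 mm over their backs; the gripper's body (76 mm by 85 mm) begins 54 mm behind the grasp point. The pads swing forward as they close: fully open they stand 13 mm farther back than shut.
Start: joints at [-1.194, 0.469, -0.049, 1.532, 0.024, 1.141, -0.082], TCP at [0.266, 0.62, 0.242] pointing down, gripper open.
Joint ranges: [-2.59, 2.59], [-0.33, 1.99], [-1.39, 1.29], [0.1, 2.45], [-1.04, 4.18], [0.21, 1.99], [-2.66, 2.66]. Speed limits (rad/s): [2.57, 2.57, 3.14, 3.14, 3.14, 3.14, 3.14].

## Interface

Orientations are given as [roll, pitch, yaw] about the fixed x, y, z axes, in that order (R = Rz(yaw) Ry(pitch) Rx(roll)).
In Python, from plant import robot gives the robot as it stands. Calls block until the motion is done:
- robot.goto(position, orientation): joint-space move of the TCP to a pose.
- robot.move_straight(position, vel=0.15, attitude=None, contact_N=None): straight line of the TCP; attitude=None keeps the orientation; vel is the mean speed in m/s. With contact_N (N) it stops when the force on the tool has changed by that much, and returns True; else False.
- robot.move_joints(angles): joint-space move.
- robot.grip(opening, strength=None): opening from 0.0 (shut) to 1.0 (fully open); strength is the grip in N (None keeps the last); returns when the fingers have stopped.
- robot.sleep(seconds).
- robot.inverse_kinematics(position, orientation): joint angles nearest the present ones, or None.
- robot.sense(): the state.
- robot.grab_frame(name): name is "side" or "top"; returns a dict with "image" (400x640x3 uint8, red, green, blue), "range_z" (400x640 float32, m along the optical axis (not along the pixel's ray), 0 where there is no reading), "fx", "fy", "cx", "cy" (pixels), "R" (3x3) and "t" (3): a world point X has camera coordinates R X + t. Camera axes: x right, y down, z forward; pixel columns grow to the right and rows downward; lengths in m; the calibration is good to about 2 mm. A picture is of the moment at which its call begins.
A pose or a line that the arm cannot do raises robot.IKError and nothing moves.
- robot.close_job(): hands the job in; it is judged then, once.
The state is a dict: "t": time; "joint_pos": joint angles; "joint_velocities": joint speeds; "effort": joint torques, N m; "tcp_pos": TCP position; "tcp_rot": TCP orientation; "wrist_force": force on the tool from outside, world axes, zero at the start; "torque": the same for the moment, N m; "opening": opening from 0.0 (shut) to 1.0 (fully open); "gripper_force": force on a finger pad.
Only numpy, scipy, OpenCV 4.12 (cv2) and the standard library are available. Lean on these libraries where they do the work, as an engineer would, in place of code of your own. Each camera call takes 0.05 s, during which the arm holds its last target. There are 200 camera calls.

## Task

Put the four loose instruments - refractometer, spectroscope, folded loupe and microscope eyepiece - back in the foam-lined trays whose cut-outs fit them, each lying flat on the floor of its own cut-out (the eyepiece standing upright), the same way up as now; long ones may point either way. They are delicate optics, so set them down rather than dropping them, and do not shift the little dish of stones or the round gem jar that stand among them.

Things in the scene. Friction and masses are not known exactly. Their poses are not given: they have to be found in the camera images.
- refractometer: Gem refractometer: black metal box 124 mm long (x), 40 wide (y), 52 high overall; the largest instrument. Aluminium eyepiece ring at the -x end; on top a steel plate with amber glass and, at the +x end, a black cover block. Flat parallel sides (y = +-20 mm), 38 mm high, from x = -50 to +62. About 0.42 kg. Lies flat. Origin: underside centre of the 124 x 40 footprint; z up.
- spectroscope: Hand spectroscope: black tube 20 mm in diameter, 96 long (x), lying on hexagonal end collars (24 mm across flats, 28 across corners; black at x = -39, aluminium at x = +39 mm), so it does not roll. Total height 24; bare tube to grip from x = -34 to +34. About 0.10 kg. Origin: on the tube's axis, midway along, 12 mm above its underside; x along the tube.
- loupe: Folded pocket loupe, bright steel: 48 mm long (x), 32 wide (y), 22 high; the +x end round, the -x end narrowing to a small pivot; sides parallel, 32 mm apart, from x = -10 to +10. About 0.07 kg. Lies flat. Origin: underside centre of the 48 x 32 mm outline; z up.
- eyepiece: Microscope eyepiece standing upright: steel barrel 30 mm in diameter below (0 to 18 mm high), white body 40 mm in diameter (18 to 42 mm high), black rubber eyecup 38 mm in diameter on top (to 52 mm). About 0.12 kg. Origin: centre of its underside; z up along its axis; its yaw means nothing.
- tray_refractometer: Foam-lined tray of the refractometer, 158 x 76 mm, the largest. Fixed. 12 mm high: black base, grey foam top (rim at z = 12 mm) with one straight-sided cut-out 7 mm deep, dark flat floor at z = 5 mm. Origin: underside centre, below the centre of the cut-out; z up. Cut-out: rectangle 140 mm along x by 56 along y.
- tray_spectroscope: Foam-lined tray of the spectroscope, 132 x 64 mm. Fixed. 12 mm high: black base, grey foam top (rim at z = 12 mm) with one straight-sided cut-out 7 mm deep, dark flat floor at z = 5 mm. Origin: underside centre, below the centre of the cut-out; z up. Cut-out: long narrow rectangle 112 mm along x by 44 along y.
- tray_loupe: Foam-lined tray of the loupe, 86 x 70 mm. Fixed. 12 mm high: black base, grey foam top (rim at z = 12 mm) with one straight-sided cut-out 7 mm deep, dark flat floor at z = 5 mm. Origin: underside centre, below the centre of the cut-out; z up. Cut-out: short rectangle 64 mm along x by 48 along y.
- tray_eyepiece: Foam-lined tray of the eyepiece, 74 x 74 mm. Fixed. 12 mm high: black base, grey foam top (rim at z = 12 mm) with one straight-sided cut-out 7 mm deep, dark flat floor at z = 5 mm. Origin: underside centre, below the centre of the cut-out; z up. Cut-out: round, 46 mm in diameter.
- stone_dish: Small white dish, 50 mm across and 16 mm high, with a few cut stones in it; loose, 0.12 kg, stands among the instruments and is to be left alone. Origin: centre of its underside.
- gem_jar: Small round gem jar, black with a clear top, 35 mm across and 24 mm high; loose, 0.06 kg, stands among the instruments and is to be left alone. Origin: centre of its underside.
Mind the look-alikes: they are no part of the job. Of the things like the eyepiece, leave any that is orange; of the rest the larger one is meant.

How it is judged:
At the end, for the whole second after the job is handed in: Each instrument is at rest, level within 0.07 rad (eyepiece upright), on the floor of its own tray's cut-out: centre within 13.5 mm of the tray's centre horizontally, underside 2 to 8 mm above the tray's underside (spectroscope: its origin 14 to 20 mm above) (horizontal distance between refractometer and tray_refractometer below 0.0135 m and z of refractometer in the frame of tray_refractometer between 0.002 and 0.008 m and angle between each of refractometer, loupe, eyepiece's own z axis and vertical below 0.07 rad and linear speed of each of refractometer, spectroscope, loupe, eyepiece below 0.02 m/s and angular speed of each of refractometer, spectroscope, loupe, eyepiece below 0.2 rad/s and horizontal distance between spectroscope and tray_spectroscope below 0.0135 m and z of spectroscope in the frame of tray_spectroscope between 0.014 and 0.02 m and angle between spectroscope's own x axis and vertical between 1.501 and 1.641 rad and horizontal distance between loupe and tray_loupe below 0.0135 m and z of loupe in the frame of tray_loupe between 0.002 and 0.008 m and horizontal distance between eyepiece and tray_eyepiece below 0.0135 m and z of eyepiece in the frame of tray_eyepiece between 0.002 and 0.008 m); the robot touches nothing.
It fails at once if an instrument is dropped (moving faster than 0.6 m/s while the fingers do not hold it) ((linear speed of refractometer above 0.6 m/s and contact force between the fingers and refractometer below 0.01 N) or (linear speed of spectroscope above 0.6 m/s and contact force between the fingers and spectroscope below 0.01 N) or (linear speed of loupe above 0.6 m/s and contact force between the fingers and loupe below 0.01 N) or (linear speed of eyepiece above 0.6 m/s and contact force between the fingers and eyepiece below 0.01 N)).
It fails at once if the stone dish or the gem jar is shifted by more than 20 mm or tipped over (distance of any of stone_dish, gem_jar from where it was at the start of the episode above 0.02 m or angle between any of stone_dish, gem_jar's own z axis and vertical above 0.5 rad).
It also fails if it takes over 102 s, if anything falls off the work surface, if the arm or the gripper's body presses on something with over 40 N, if the wrist force passes 120 N, or if a joint passes its speed limit or range.

## Working session

There is one attempt and no reset: what is moved stays moved. The work goes in short steps, each a Python script; the robot and the scene stay as the last script left them, time stands still between calls to the robot, and variables do not carry over. Pictures are saved under pics/ and viewed, at most 14 in all, crops included, and the job is handed in when it is done.

```bash
mkdir -p pics; ls
python3 - <<'E'
from plant import robot
import cv2,numpy as np
for n in("top","side"):
    f=robot.grab_frame(n); np.savez("f_%s.npz"%n,**f); cv2.imwrite(f"pics/{n}0.png",f["image"][...,::-1])
    print(n,f["fx"],f["cx"],f["cy"],-f["R"].T@f["t"],f["R"].round(3).tolist())
s=robot.sense();print(s["t"],s["opening"],s["tcp_rot"],robot.nose_length)
E
```

```text
pics
top 411.34391351120945 318.63146792635524 200.74225923108332 [0.39801328 0.0027504  0.90919244] [[0.019, -1.0, 0.014], [-0.982, -0.021, -0.189], [0.19, -0.01, -0.982]]
side 411.4555320067221 318.9331643580849 195.075231981525 [ 0.10647813 -0.41783502  0.53251312] [[0.711, -0.703, 0.007], [-0.433, -0.446, -0.784], [0.555, 0.554, -0.621]]
0.1 0.9973186454839048 [-3.13977029e+00  2.74239411e-05  2.73582035e+00] 0.011
```

View pics/top0.png

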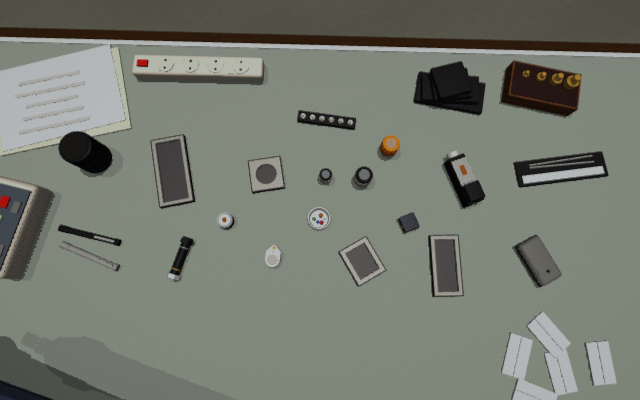

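View pics/side0.png

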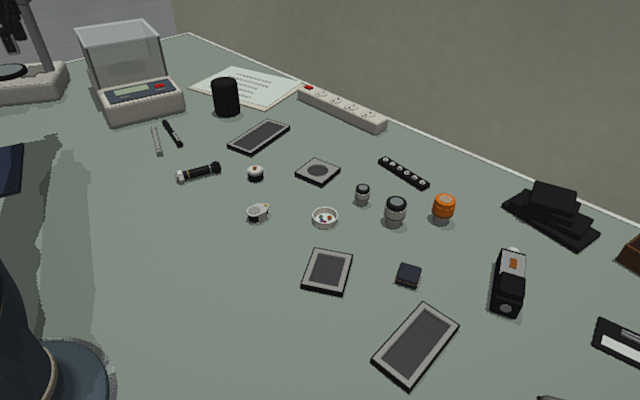

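Top view: trays at (172,171), (266,174), (362,261) and (445,265). Refractometer (465,180), spectroscope (180,258), loupe (273,257). The eyepiece is the larger grey one at (364,177), with the smaller look-alike at (326,176) and the orange one at (390,146). Dish (319,218), jar (225,220). I'll measure from depth next.

```bash
cat > h.py <<'E'
import numpy as np,cv2
def cloud(f):
    z=f["range_z"];v,u=np.indices(z.shape)
    P=np.stack([(u-f["cx"])/f["fx"]*z,(v-f["cy"])/f["fy"]*z,z],-1)
    W=(P-f["t"])@f["R"]; W[z==0]=np.nan
    return W
def proj(f,X):
    c=f["R"]@np.asarray(X,float)+f["t"];return c[0]/c[2]*f["fx"]+f["cx"],c[1]/c[2]*f["fy"]+f["cy"]
def ray(f,u,v,z):
    d=f["R"].T@np.array([(u-f["cx"])/float(f["fx"]),(v-f["cy"])/float(f["fy"]),1]);C=-f["R"].T@f["t"]
    return C+d*(z-C[2])/d[2]
E
cat > m.py <<'E'
from h import *
T=dict(np.load("f_top.npz"));S=dict(np.load("f_side.npz"))
WT,WS=cloud(T),cloud(S)
seeds=dict(tA=(172,171),tEye=(266,174),tLoupe=(362,261),tB=(445,265),refr=(465,180),spec=(180,258),loupe=(273,257),eye=(364,177),small=(326,176),orange=(390,146),dish=(319,218),jar=(225,220),box=(409,222))
for n,(u,v) in seeds.items():
    c=WT[v-1:v+2,u-1:u+2].reshape(-1,3);c=np.nanmedian(c,0)
    out=[n]
    for W,nm in((WT,"T"),(WS,"S")):
        r=.1 if n in("tA","tB","refr","spec") else .055
        m=(W[...,2]>.006)&(np.hypot(W[...,0]-c[0],W[...,1]-c[1])<r)
        k,L=cv2.connectedComponents(cv2.morphologyEx(m.astype(np.uint8),cv2.MORPH_OPEN,np.ones((2,2))))
        # component with nearest mean to seed
        best=min((i for i in range(1,k) if (L==i).sum()>15),key=lambda i:np.hypot(*(W[L==i].mean(0)-c)[:2]),default=None)
        if best is None: out.append((nm,None));continue
        P=W[L==best]
        (cx,cy),(w,h),a=cv2.minAreaRect((P[:,:2]*1000).astype(np.float32))
        if w<h: w,h,a=h,w,a-90
        out.append((nm,round(cx),round(cy),round(w),round(h),round(a),"z%.0f"%(1000*np.percentile(P[:,2],97)),len(P)))
    print(*out)
print("table z",np.nanmedian(WT[300:320,200:400,2]),np.nanmedian(WS[330:350,200:300,2]))
# rectified top at z=0.012, 0.8 px/mm, y .55..-.45
xs=np.linspace(.72,.26,600);ys=np.linspace(.5,-.5,800)
E
python3 m.py
python3 - <<'E'
from h import *
T=dict(np.load("f_top.npz"))
im=T["image"][...,::-1]
c1=cv2.resize(im[125:300,140:300],None,fx=3.4,fy=3.4,interpolation=cv2.INTER_CUBIC);c2=cv2.resize(im[130:310,300:500],None,fx=3.3,fy=3.3,interpolation=cv2.INTER_CUBIC)
cv2.imwrite("pics/c1.png",c1);cv2.imwrite("pics/c2.png",c2)
E
```

```text
tA ('T', 634, 324, 158, 76, 12, 'znan', 1003) ('S', 642, 323, 174, 73, 13, 'znan', 495)
tEye ('T', 631, 111, 73, 72, 9, 'znan', 794) ('S', 637, 113, 85, 72, 11, 'znan', 553)
tLoupe ('T', 440, -106, 86, 73, 31, 'znan', 697) ('S', 443, -103, 89, 69, 32, 'znan', 960)
tB ('T', 435, -288, 133, 72, 2, 'znan', 872) ('S', 440, -286, 141, 63, 3, 'znan', 1861)
refr ('T', 633, -336, 128, 62, 23, 'znan', 1273) ('S', 643, -319, 156, 42, 23, 'znan', 2006)
spec ('T', 435, 288, 97, 22, -18, 'znan', 467) ('S', 445, 284, 110, 40, -1, 'znan', 411)
loupe ('T', 446, 89, 44, 31, 3, 'znan', 270) ('S', 455, 88, 60, 31, -1, 'z22', 319)
eye ('T', 623, -107, 49, 36, -80, 'z55', 314) ('S', 649, -103, 92, 34, 4, 'znan', 533)
small ('T', 625, -22, 28, 27, -89, 'znan', 159) ('S', 649, -17, 75, 20, 18, 'znan', 249)Traceback (most recent call last):
  File "m.py", line 18, in <module>
    out.append((nm,round(cx),round(cy),round(w),round(h),round(a),"z%.0f"%(1000*np.percentile(P[:,2],97)),len(P)))
                   ~~~~~^^^^
ValueError: cannot convert float NaN to integer
```

View pics/c1.png

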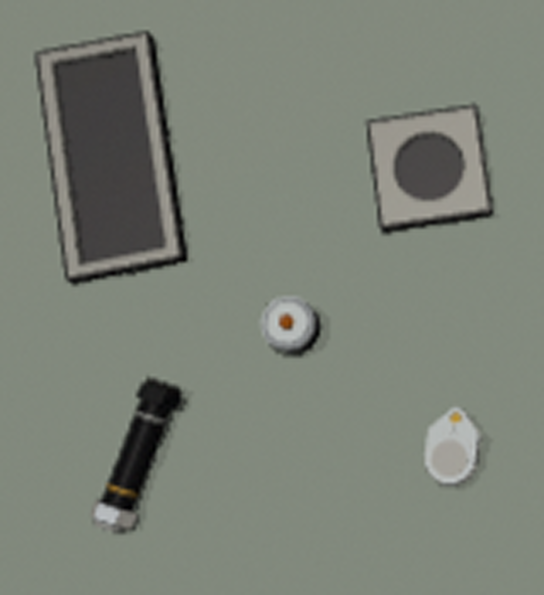

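View pics/c2.png

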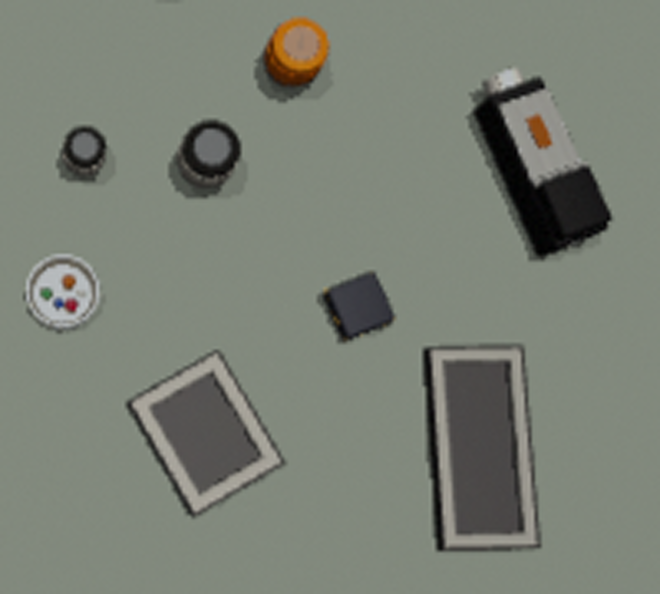

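Tray A (172,171) measures 158x76, so it is the refractometer's; B is the spectroscope's. I'll refine the poses from crop corners and the depth upper surfaces.

```bash
cat > m2.py <<'E'
from h import *
T=dict(np.load("f_top.npz"));S=dict(np.load("f_side.npz"))
WT,WS=cloud(T),cloud(S)
c=lambda s,o,p:((p[0]+.5)/s-.5+o[0],(p[1]+.5)/s-.5+o[1])
c1=lambda p:c(3.4,(140,125),p); c2=lambda p:c(3.3,(300,130),p)
for n,cc,P in(("tA",c1,[(38,53),(148,33),(184,258),(72,277)]),("tE",c1,[(369,121),(476,105),(491,212),(383,226)]),("tEcircle",c1,[(429,166)]),
 ("tL",c2,[(130,404),(217,353),(283,462),(195,512)]),("tB",c2,[(433,348),(521,347),(538,546),(443,546)])):
    Q=np.array([ray(T,*cc(p),.012)[:2] for p in P]); print(n,(Q.mean(0)*1000).round(1),end=" ")
    if len(Q)==4:
        e=np.roll(Q,-1,0)-Q; print((np.hypot(*e.T)*1000).round(),np.degrees(np.arctan2(e[:,1],e[:,0])).round(1))
    else: print()
for n,(u,v),r,lo,hi in(("refr",(465,180),.1,.034,.06),("refrtop",(465,180),.1,.047,.06),("spec",(180,258),.07,.006,.03),("loupe",(273,257),.04,.008,.03),("loupetop",(273,257),.04,.016,.03),
 ("eye",(364,174),.04,.046,.06),("small",(326,174),.03,.02,.06),("orange",(390,144),.04,.03,.07),("dish",(319,218),.04,.008,.03),("jar",(225,220),.04,.012,.03),("box",(409,222),.04,.006,.03)):
    s=np.nanmedian(WT[v-1:v+2,u-1:u+2].reshape(-1,3),0)
    print(n,end=" ")
    for W in(WT,WS):
        m=(W[...,2]>lo)&(W[...,2]<hi)&(np.hypot(W[...,0]-s[0],W[...,1]-s[1])<r)
        P=W[m&np.isfinite(W).all(-1)]
        if len(P)<5: print(None);continue
        (x,y),(w,h),a=cv2.minAreaRect((P[:,:2]*1000).astype(np.float32))
        if w<h:w,h,a=h,w,a-90
        print((round(x,1),round(y,1)),round(w),round(h),"a%.0f"%a,"zmax%.0f"%(P[:,2].max()*1000),end=" | ")
    print()
for n,p,z in(("pivot",(456,409),.01),("round",(450,484),.01),("sblack",(165,384),.014),("salu",(114,524),.012)): print(n,(ray(T,*c1(p),z)*1000).round())
for n,p,z in(("eye",(211,148),.052),("orange",(301,43),.05),("cover a",(537,185),.052),("b",(585,165),.052),("c",(610,215),.052),("d",(557,240),.052)): print(n,(ray(T,*c2(p),z)*1000).round())
print("table z",np.nanmedian(WT[300:320,200:400,2]),np.nanmedian(WS[330:350,200:300,2]))
E
python3 m2.py
```

```text
tA [635.  323.5] [ 74. 157.  73. 156.] [ -77.7 -166.9  101.2   13.5]
tE [631.5 112.8] [72. 74. 71. 72.] [ -79.8 -170.3   98.8   10.2]
tEcircle [631.2 113.3] 
tL [ 441.4 -103. ] [67. 83. 66. 81.] [ -58.8 -148.6  119.9   31.9]
tB [ 436.3 -285.4] [ 59. 129.  62. 128.] [ -88.2 -177.7   91.     1. ]
refr (628.6, -324.0) 124 40 a21 zmax56 | (628.4, -325.2) 124 40 a21 zmax55 | 
refrtop (598.0, -336.6) 50 38 a22 zmax56 | (592.9, -339.2) 41 36 a24 zmax55 | 
spec (445.0, 286.4) 110 43 a-30 zmax28 | (437.9, 286.2) 96 23 a-18 zmax25 | 
loupe (448.2, 90.2) 45 32 a1 zmax27 | (446.2, 90.4) 40 39 a-49 zmax24 | 
loupetop (448.2, 90.2) 45 32 a1 zmax27 | (446.2, 90.4) 40 39 a-49 zmax24 | 
eye (623.9, -101.8) 37 36 a72 zmax57 | (623.4, -101.9) 38 35 a39 zmax54 | 
small (625.9, -19.1) 28 27 a5 zmax43 | (625.3, -20.2) 28 28 a-4 zmax40 | 
orange (694.6, -160.0) 38 37 a-74 zmax57 | (693.7, -161.7) 40 37 a55 zmax54 | 
dish (533.1, -6.9) 47 46 a1 zmax21 | (533.1, -6.8) 49 49 a-14 zmax17 | 
jar (523.5, 196.6) 34 33 a-83 zmax30 | (522.6, 195.2) 34 32 a45 zmax30 | 
box (527.4, -204.5) 37 36 a-67 zmax26 | (526.9, -205.2) 37 36 a23 zmax22 | 
pivot [472.  89.  10.]
round [424.  91.  10.]
sblack [484. 275.  14.]
salu [395. 301.  12.]
eye [ 623. -102.   52.]
orange [ 697. -162.   50.]
cover a [ 603. -314.   52.]
b [ 617. -346.   52.]
c [ 584. -361.   52.]
d [ 567. -325.   52.]
table z 0.0005809280440732818 -0.0010097183823405311
```

```bash
cat > job.py <<'E'
from plant import robot
import numpy as np
pi=np.pi
def go(x,y,z,yawdeg,sym=180):
    best=None
    for k in(-2,-1,0,1,2):
        yaw=np.radians(yawdeg)+k*pi
        if abs(yaw)>pi+1e-6: continue
        q=robot.inverse_kinematics([x,y,z],[pi,0,yaw])
        if q is not None and (best is None or abs(q[6])<abs(best[0])): best=(q[6],yaw)
    robot.goto([x,y,z],[pi,0,best[1]])
def pick(x,y,yaw,z,w,wopen,N):
    robot.grip(wopen/85)if robot.sense()["opening"]*85>wopen+5 or robot.sense()["opening"]*85<wopen-5 else None
    go(x,y,.16,yaw)
    robot.move_straight([x,y,z+.03],.25)
    c=robot.move_straight([x,y,z],.06,contact_N=8)
    robot.grip(max(0,(w-12)/85),N)
    s=robot.sense();print("pick contact",c,"width",round(s["opening"]*85,1),"F",s["gripper_force"],"tcp",np.round(s["tcp_pos"],4),"t",s["t"])
    robot.move_straight([x,y,.17],.2)
    s=robot.sense();print("lifted width",round(s["opening"]*85,1),"F",s["gripper_force"],"wz",np.round(s["wrist_force"],2))
def place(x,y,yaw,z,wopen):
    go(x,y,.17,yaw)
    robot.move_straight([x,y,z+.025],.2)
    c=robot.move_straight([x,y,z],.04,contact_N=6)
    s=robot.sense();print("place contact",c,"tcp",np.round(s["tcp_pos"],4))
    robot.sleep(.2);robot.grip(wopen/85);robot.sleep(.2)
    robot.move_straight([x,y,.16],.2); print("t",robot.sense()["t"])
E
python3 - <<'E'
from job import *
pick(.6235,-.102,-45,.024,40,75,30)
place(.6313,.1127,-45,.0295,70)
f=robot.grab_frame("side")
import cv2
cv2.imwrite("pics/s1.png",f["image"][...,::-1])
E
```

```text
pick contact False width 39.1 F 30.29525578022003 tcp [ 0.6239 -0.102   0.0245] t 4.8583
lifted width 39.5 F 30.31803846359253 wz [-0.41  0.06 -2.34]
place contact True tcp [0.6306 0.1128 0.0295]
t 9.5667
```

View pics/s1.png

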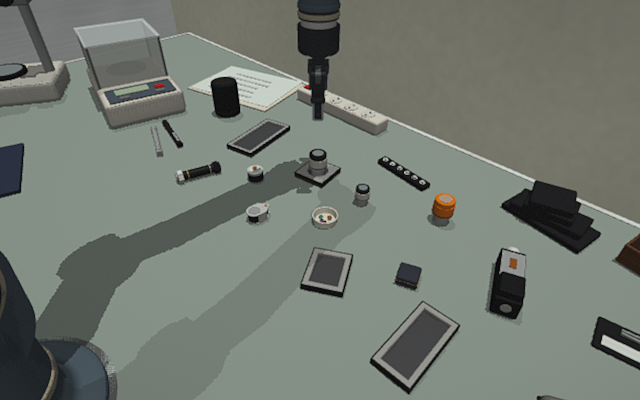

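The eyepiece stands upright in its tray at (318,165). Loupe and refractometer next.

Run:
```python
from job import *
pick(.448,.090,-2,.019,32,70,30)
place(.4408,-.1035,31.7,.0245,60)
pick(.6285,-.3246,21.6,.023,40,78,70)
place(.6348,.3237,12.9,.0285,68)
import cv2
for n in("top","side"):
    f=robot.grab_frame(n)
    cv2.imwrite(f"pics/{n}2.png",f["image"][...,::-1])
```

```text
pick contact False width 31.2 F 29.627645288128406 tcp [0.4482 0.0901 0.0194] t 12.0583
lifted width 31.1 F 29.78556119953282 wz [ 0.43  0.43 -2.08]
place contact True tcp [ 0.4404 -0.1033  0.0244]
t 17.6583
pick contact False width 38.7 F 73.12829375267029 tcp [ 0.6289 -0.3252  0.0238] t 20.7583
lifted width 38.7 F 72.11265563964844 wz [-0.07  0.15 -6.08]
place contact True tcp [0.6342 0.3239 0.0288]
t 26.9
```

View pics/side2.png

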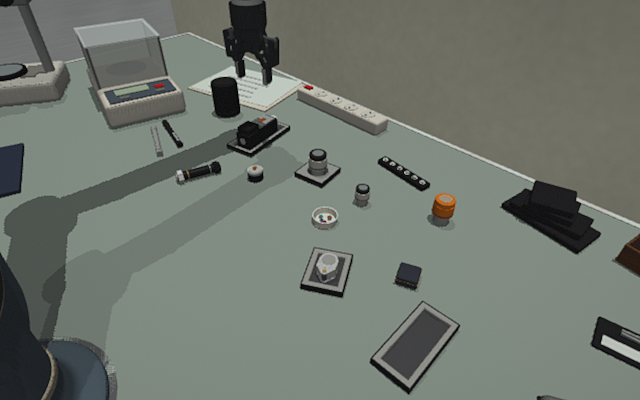

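Loupe (328,267) and refractometer (259,132) sit in their trays. Now the spectroscope.

Run:
```python
from job import *
pick(.4375,.287,-17,.018,20,60,30)
place(.4358,-.2858,1.7,.0235,50)
robot.goto([.5,-.45,.3],[np.pi,0,robot.sense()["tcp_rot"][2]])
from h import *
for n in("top","side"):
    f=robot.grab_frame(n);np.savez(f"g_{n}.npz",**f);W=cloud(f)
    for nm,c,r,lo,h in(("refr",(.6348,.3237),.09,.036,.07),("eye",(.6313,.1127),.04,.048,.07),("loupe",(.4408,-.1035),.04,.019,.04),("spec",(.4358,-.2858),.07,.0185,.04),("dish",(.533,-.007),.04,.008,.03),("jar",(.523,.196),.04,.012,.03)):
        m=(W[...,2]>lo)&(W[...,2]<h)&(np.hypot(W[...,0]-c[0],W[...,1]-c[1])<r)
        P=W[m];(x,y),(w,l),a=cv2.minAreaRect((P[:,:2]*1000).astype(np.float32))
        print(n,nm,round(x,1),round(y,1),round(w),round(l),round(a),"z95 %.1f"%(np.percentile(P[:,2],95)*1000))
    if n=="top": a=cv2.resize(f["image"][130:310,140:500,::-1],None,fx=2.2,fy=2.2,interpolation=cv2.INTER_CUBIC); cv2.imwrite("pics/t3.png",a)
```

```text
pick contact False width 18.9 F 29.473465383052826 tcp [0.4378 0.2873 0.0185] t 30.7833
lifted width 18.5 F 29.35686707496643 wz [-0.38 -0.25 -2.64]
place contact True tcp [ 0.4355 -0.2854  0.0234]
t 36.775
top refr 634.3 322.8 125 40 12 z95 58.9
top eye 629.8 112.3 37 36 47 z95 60.1
top loupe 440.9 -102.6 47 32 30 z95 29.9
top spec 435.6 -284.0 93 27 0 z95 30.1
top dish 532.9 -6.9 47 46 1 z95 18.9
top jar 523.2 196.6 33 33 2 z95 27.7
side refr 634.3 322.6 126 41 14 z95 56.3
side eye 629.9 111.8 37 34 46 z95 57.5
side loupe 441.1 -102.6 49 32 27 z95 27.5
side spec 435.4 -285.4 97 25 2 z95 28.6
side dish 533.1 -7.3 49 48 4 z95 15.8
side jar 522.3 195.2 33 33 39 z95 26.3
```

View pics/t3.png

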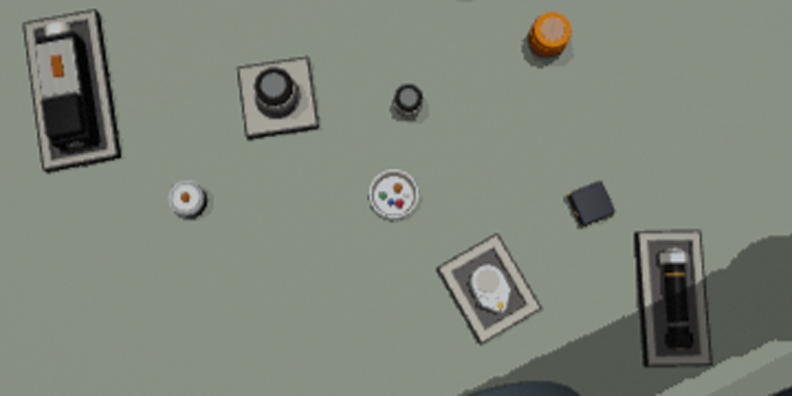

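All four instruments lie in their cut-outs within about 2 mm of centre and at floor height: refractometer (62,92), eyepiece (275,93), loupe (491,287), spectroscope (676,298). The dish and jar have not moved, so I'm handing in.

```bash
python3 -c "
from plant import robot
print(robot.close_job())"
```

```text
the job is handed in; nothing more can be done
None
```

All four instruments are set down in their own trays, within about 2 mm of centre in the last camera check, with the stone dish and gem jar unmoved, and the job is handed in (the hand-in call returned no verdict).

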